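# Couple the test gauge to the air outlet

### The job

Fit the red-rimmed test gauge to the quick coupler on the air manifold: pull the coupler's spring sleeve back (down) until it stays back by itself, then take the red-rimmed gauge from the rack and press its plug gently straight down into the coupler until the sleeve springs forward again and locks it. Let go of it, and leave the black-rimmed gauge and the other things on the bench where they are.

Things in the scene. Friction and masses are not known exactly. Their poses are not given: they have to be found in the camera images.
- outlet (a point): Nominal centre of the mouth of the upright quick coupler, 125 mm above the bench; z is up, along the bore. How far the coupler is screwed in was never measured: the true mouth, sleeve and all, may be up to 10 mm higher or lower than this point (not sideways). Steel nose 26 mm in diameter, bore 18 mm. A plug fully home has its collar on the mouth; let go, it may ride up to 1.5 mm higher
- manifold: Fixed aluminium block carrying the coupler at its origin (centre of the coupler's axis, on the bench); 70 mm along x, from -70 to +120 mm along y, 45 mm high. A low capped outlet, 34 mm wide, top 79 mm above the bench, stands 85 mm off at +y.
- sleeve (a joint): Brass sleeve around the nose, m: 0 = forward (up), 0.009 = its stop, fully back (down). Ring 38 mm across, 2 to 42 mm below the mouth when forward; lowest 6 mm a flange 48 mm across. Spring 4 N (home) to 6.5 N. Pulled back to its stop and let go it is caught and stays at 0.006 to 0.0075; a plug pressed fully home trips it to 0, locked. Forward, it lets a plug in only about 12 mm
- red_case (a point): Red-rimmed gauge (about 0.24 kg), dial up, plug down in a rack hole: centre of its round steel case, 44 mm across, 28 mm high; z is up. Below the case a stem 20 mm thick, 16 mm long, then a collar 25 mm across, 6 mm thick, underside 36 mm below this point, then the plug, 16 mm across, 26 mm long with a tapered tip, which ends 62 mm below this point
- black_case (a point): Black-rimmed gauge of the same shape, in the other hole of the rack, to be left alone; same point
- rack: Fixed grey gauge rack, 70 mm along its x, 200 mm along its y, 45 mm high; origin centre of the underside. Two holes 20 mm in diameter, 35 mm deep, 55 mm either side of the centre along its y; the gauges' collars rest on its top. Either gauge may be in either hole
- can_white: White can, 60 mm in diameter, 150 mm high, origin centre of the underside; bystander
- can_red: Red can, 56 mm in diameter, 165 mm high, origin centre of the underside; bystander
- tub_green: White tub with a green lid, 76 mm in diameter, 75 mm high, origin centre of the underside; bystander
- wrench: Steel wrench, 170 mm long along its x, lying flat; bystander
- carton: Small cardboard carton 100 x 70 x 50 mm, origin centre of the underside; bystander
- driver: Screwdriver with a yellow handle, 190 mm long along its x, lying; bystander
- valve (a joint): Round steel valve seen down in the bore, m, up is positive: 0 at the start, held down by the jaws; springs up to about 0.0065 when the sleeve is pulled back (then about 10 mm below the mouth); a plug pushes it down, to between -0.008 and -0.0095 when fully home. It resists with about 3 to 7 N, the jaws' rubbing adds up to 4 N

How it is judged (in metres and radians):
On the way:
1. the sleeve has been pulled back and stays back by itself, out of the fingers (value of joint sleeve above 0.0045 m and contact force between the fingers and sleeve below 0.3 N), for 0.3 s.
At the end, for the whole second after the job is handed in: The red gauge stands upright (within 7 degrees), still and locked on the coupler: valve pushed more than 6 mm below its start, case centre within 5 mm of the coupler's axis and 24 to 50 mm above the nominal mouth, sleeve sprung forward to less than 2 mm from home (value of joint sleeve below 0.002 m and value of joint valve below -0.006 m and horizontal distance between red_case and outlet below 0.005 m and z of red_case in the frame of outlet between 0.024 and 0.05 m and angle between red_case's own z axis and vertical below 0.12 rad and linear speed of gauge_red below 0.02 m/s); the robot touches nothing.
It fails at once if the gauge was pressed on the coupler with more than 32 N (contact force between gauge_red and manifold above 32 N).
It fails at once if the black-rimmed gauge was disturbed (more than 15 mm) (distance of black_case from where it was at the start of the episode above 0.015 m).
It fails at once if another thing on the bench was knocked (more than 30 mm) (distance of any of can_white, can_red, tub_green, wrench, carton, driver from where it was at the start of the episode above 0.03 m).
It also fails if it takes over 64 s, if anything falls off the work surface, if the arm or the gripper's body presses on something with over 40 N, if the wrist force passes 120 N, or if a joint passes its speed limit or range.

### The arm

A 6-joint arm with a two-finger parallel gripper is mounted at the origin on the work surface. World frame = base frame: x ahead of the robot, y to its left, z up, the work surface at z = 0. Lengths are in mm, angles in degrees, forces in N, time in s.
With the tool pointing down it reaches from about 350 to 850 mm from the base axis. Payload 8.1 kg.
Tool frame: the origin (TCP) lies on the mounting face of the last link; the fingertips stand 173 mm ahead of it and the grasp point (between the pads) lies 155 mm ahead of it; z points along the fingers, y is the direction in which the jaws open and shut (so a half turn about z gives the same grasp; the last joint's range is limited). The gripper opens to 85 mm and grips with 20 to 120 N. Pads are 22 mm wide; open, the fingers measure 114 mm over their backs; the gripper's body (76 mm by 85 mm) begins 54 mm behind the grasp point. The pads swing forward as they close: fully open they stand 13 mm farther back than shut.
Start: joints at [-72.216, 7.471, 85.268, -0, 87.261, -4.893], TCP at [231.348, -553.611, 404.692] pointing down, gripper open.
Joint ranges: [-169.43, 169.43], [-51.17, 129.36], [1.28, 143.12], [-76.62, 256.62], [0, 156.53], [-152.29, 152.29]. Speed limits (degrees/s): [136.94, 136.94, 159.86, 180, 180, 180].

### API

Orientations are given as [roll, pitch, yaw] about the fixed x, y, z axes, in that order (R = Rz(yaw) Ry(pitch) Rx(roll)).
In Python, from bench import * gives the robot as it stands.
- The arm moves only by the shell command python3 -m jog 'ROWS' [FORCE]. ROWS is JSON, a list of rows, each an object of numbers: "tx", "ty", "tz": the shift along the tool's x, y, z as a fraction of full scale; "ax", "ay", "az": the turn, a rotation vector about the tool's x, y, z as a fraction of full scale; "hand": the opening, from 0 (shut) to 1 (fully open). A call has 1 to 5 rows; each row is the pose to reach, as a shift and turn from the pose commanded when the call began, along the tool's axes at that moment; what a row does not reach only later rows make up. Full scale, the value 1, is 150 mm for a shift and 45 degrees for a turn. A row lasts 1/12 s, in which the tool goes at most 41.7 mm and 7.16 degrees, less where a joint would pass 70% of its speed; a pose out of reach is approached as far as the arm can. A call with a number of a shift or a turn outside -1 to 1 is refused whole. A call with a gripper value outside its range is refused whole. The fingers move at their own pace and stop on an object; FORCE is the grip in N (left out, the last holds). Time passes only in rows, so rows that repeat a pose let the fingers close. It gives the time, the measured TCP pose, the force and the opening at its end, in the units of the state.
- sense(): the state, without advancing time (a new reading comes with each control period).
- snapshot(name): name is "scene" or "top"; returns a dict with "pixels" (480x640x3 uint8, red, green, blue), "z_map" (480x640 float32, mm along the optical axis (not along the pixel's ray), 0 where there is no reading), "intrinsics" (3x3 intrinsics, pixels), "D" ([k1, k2, p1, p2, k3] as OpenCV has them; the pictures are not rectified), "R" (3x3) and "t" (3): a world point X has camera coordinates R X + t. Camera axes: x right, y down, z forward; pixel columns grow to the right and rows downward; lengths in mm; the calibration is good to about 2 mm. A picture is of the moment at which its call begins.
- hand_in(): hands the job in, once; it reports no verdict.
The state is a dict: "time": time; "joint_pos": joint angles; "qd": joint speeds; "joint_efforts": joint torques, N m; "tool_pos": TCP position; "tcp_rot": TCP orientation; "ft_force": force on the tool from outside, world axes, zero at the start; "wrist_torque": the same for the moment, N m; "finger_gap": finger opening in mm.
Only numpy, scipy, OpenCV 4.12 (cv2) and the standard library are available. Lean on these libraries where they do the work, as an engineer would, in place of code of your own. Each camera call takes 0.05 s, during which the arm holds its last target.

## Working session

There is one attempt and no reset: what is moved stays moved. The work goes in short steps, Python scripts to look and compute and a shell command to move; the robot and the scene stay as the last step left them, time stands still between calls to the robot, and variables do not carry over. Pictures are saved under pics/ and viewed, and the job is handed in when it is done.

```bash
ls; mkdir -p pics; python3 - <<'E'
from bench import *
import cv2,numpy as np
for n in ("scene","top"):
    s=snapshot(n); cv2.imwrite(f"pics/{n}0.png",s["pixels"][:,:,::-1]); np.savez(f"{n}0.npz",**s)
    print(n,s["intrinsics"],s["D"],-np.array(s["R"]).T@np.array(s["t"]),s["R"])
print(sense())
E
```

```text
pics
scene [[537.19023631   0.         314.5522181 ]
 [  0.         537.19023631 246.97329791]
 [  0.           0.           1.        ]] [-0.01277913  0.          0.          0.          0.        ] [1216.80878582   28.70492696  975.87223294] [[ 0.05971073  0.99811278 -0.01433523]
 [ 0.77657732 -0.05547112 -0.62757519]
 [-0.62718601  0.02634056 -0.77842397]]
top [[484.23422002   0.         322.35836365]
 [  0.         484.23422002 235.8175086 ]
 [  0.           0.           1.        ]] [-0.08019779  0.          0.          0.          0.        ] [420.06134323  94.82091588 989.58994923] [[-0.02036075 -0.99958939  0.02016155]
 [-0.99416909  0.01810626 -0.10630138]
 [ 0.10589269 -0.02220837 -0.99412953]]
{'time': 0.1, 'joint_pos': array([-7.22148605e+01,  7.51152541e+00,  8.53230788e+01,  2.45950812e-04,
        8.72626144e+01, -4.89369401e+00]), 'qd': array([ 0.12719067, -0.0967516 , -0.05019369, -0.02847186, -0.02726443,
        0.07131149]), 'joint_efforts': array([ 6.85845844e-04, -5.70949101e+01, -5.01943016e+01, -2.90573544e-04,
        8.08326731e-03, -6.68429971e-05]), 'tool_pos': array([ 231.2906046 , -553.40320285,  403.74095735]), 'tcp_rot': array([-1.79903157e+02, -8.53819988e-03,  2.26788143e+01]), 'ft_force': array([-0.24570914, -0.59471105,  0.12997522]), 'wrist_torque': array([-0.00773135, -0.01526603,  0.00031889]), 'finger_gap': 85.59778565353831}
```

View pics/scene0.png

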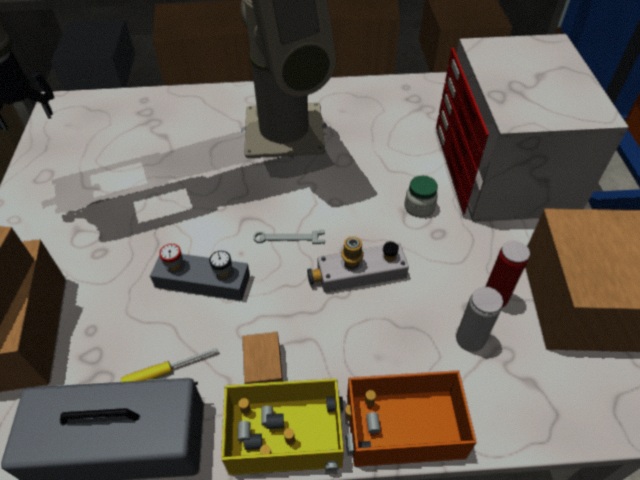

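View pics/top0.png

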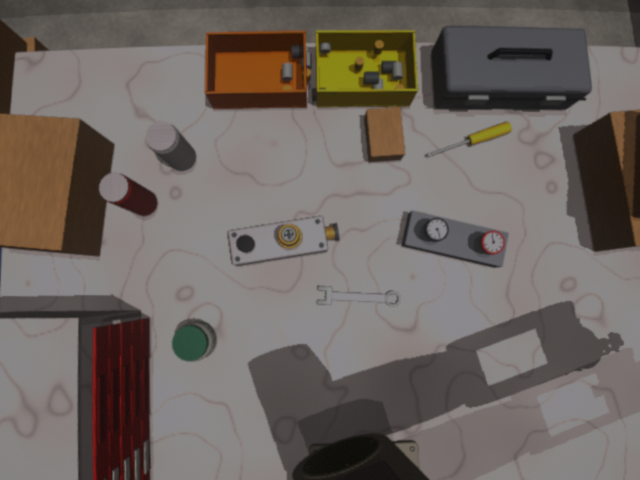

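The scene view shows the red gauge at about (171,255), the black gauge at (220,262) and the coupler at (352,245). In the top view they are at about (492,241), (437,229) and (289,235). Next I'll zoom in and measure.

```bash
cat > h.py <<'E'
import numpy as np,cv2
def und(s,uv):
    return cv2.undistortPoints(np.array(uv,float).reshape(-1,1,2),s["intrinsics"],s["D"]).reshape(-1,2)
def ray(s,uv):
    R=np.array(s["R"]);c=-R.T@np.array(s["t"]).ravel()
    p=und(s,uv); d=np.c_[p,np.ones(len(p))]@R
    return c,d
def onplane(s,uv,z):
    c,d=ray(s,uv); return c+d*((z-c[2])/d[:,2])[:,None]
def cloud(s):
    z=s["z_map"];v,u=np.mgrid[:480,:640]
    c,d=ray(s,np.c_[u.ravel(),v.ravel()])
    P=c+d*z.reshape(-1,1); P[z.ravel()==0]=np.nan
    return P.reshape(480,640,3)
def proj(s,X):
    R=np.array(s["R"]);return cv2.projectPoints(np.array(X,float).reshape(-1,1,3),cv2.Rodrigues(R)[0],np.array(s["t"],float).reshape(3),s["intrinsics"],s["D"])[0].reshape(-1,2)
E
python3 - <<'E'
from h import *
for n,cs in (("scene",((150,220,130,90),(300,220,130,90))),("top",((395,190,130,90),(220,190,130,90)))):
    s=dict(np.load(n+"0.npz")); P=cloud(s)
    im=s["pixels"][:,:,::-1]
    cv2.imwrite(f"pics/{n}_z.png",np.hstack([cv2.resize(im[y:y+h,x:x+w],None,fx=3,fy=3,interpolation=2) for x,y,w,h in cs]))
    hsv=cv2.cvtColor(im.copy(),cv2.COLOR_BGR2HSV)
    for x,y,w,h in cs:
        Q=P[y:y+h,x:x+w].reshape(-1,3)
        print(n,np.nanpercentile(Q[:,2],[1,5,25,50,75,95,99,99.8]))
    red=((hsv[...,0]<10)|(hsv[...,0]>170))&(hsv[...,1]>120)&(hsv[...,2]>80)
    x,y,w,h=cs[0]; m=np.zeros_like(red);m[y:y+h,x:x+w]=red[y:y+h,x:x+w]
    v,u=np.nonzero(m); print("red",len(u),u.min(),u.max(),v.min(),v.max(),np.nanmedian(P[m],0))
    (cx,cy),ax,_=cv2.fitEllipse(cv2.convexHull(np.c_[u,v].astype(np.int32))); print(cx,cy,ax,onplane(s,[[cx,cy]],45+36+14))
# top surface clusters
    top=P[...,2]
    for nm,(x,y,w,h),lo,hi in (("rack",cs[0],38,52),("mani",cs[1],38,52),("gauges",cs[0],85,105),("couplertop",cs[1],95,145)):
        mm=np.zeros(top.shape,np.uint8);mm[y:y+h,x:x+w]=((top>lo)&(top<hi))[y:y+h,x:x+w]
        k,l,st,ce=cv2.connectedComponentsWithStats(mm)
        for i in range(1,k):
            if st[i,4]>25:
                q=P[l==i]; r=cv2.minAreaRect(q[:,:2].astype(np.float32)); print(nm,st[i],q.mean(0).round(1),"zpct",np.percentile(q[:,2],[5,50,95,100]).round(1),np.round(r[0],1),np.round(r[1],1),round(r[2],1))
E
```

```text
scene [-3.30682457 -1.89221857  0.26536709  2.23442575 37.08619784 92.90102337
 97.65392831 99.12385465]
scene [ -2.77733871  -1.42118921   0.62598151   2.49083412  30.73083491
  78.63421424 114.77906264 118.3290587 ]
red 44 160 180 248 260 [ 513.11631916 -242.84147945   94.58734157]
169.94163513183594 252.91859436035156 (13.368098258972168, 20.917104721069336) [[ 501.44656295 -245.43033041   95.        ]]
rack [ 150  253   98   38 1983] [ 519.4 -189.4   45.4] zpct [41.5 45.6 48.8 51.9] [ 510.  -193.5] [202.1  75.6] 75.7
mani [ 316  243   93   40 1878] [522.7 156.   45.7] zpct [41.  45.9 49.4 52. ] [515.1 158.2] [ 74.8 200.1] 7.4
mani [308 268   6   9  28] [531.2  46.4  40.8] zpct [38.5 40.3 43.9 45.2] [529.9  46.7] [20.3  9.6] 10.1
gauges [159 243  22  20 340] [ 499.7 -246.1   95.2] zpct [ 88.7  95.7  98.8 100.2] [ 497.1 -246.9] [45.8 44.3] 46.7
gauges [209 250  22  21 347] [ 526.7 -139.8   95.4] zpct [ 88.4  96.   98.9 101.1] [ 524.  -140.5] [44.3 44.5] 87.6
couplertop [344 236  18  20 306] [521.5 136.4 111.2] zpct [ 98.3 113.6 118.7 121.2] [518.2 136.9] [35.7 38.8] 87.3
top [-3.90
[... 367 characters left out ...]
.84147726   95.        ]]
rack [ 405  210  104   57 2515] [ 509.8 -187.1   44.9] zpct [42.1 45.  47.7 50.9] [ 511.8 -194.3] [200.9  71.6] 75.9
mani [ 228  215  100   50 2675] [513.7 160.3  44.9] zpct [41.9 44.9 47.9 50.9] [515.2 162.1] [ 70.3 190.2] 8.1
mani [334 225   5  10  34] [533.   46.2  40.6] zpct [38.4 40.5 43.1 43.3] [533.6  46.3] [17.4  7.6] 9.8
gauges [424 217  25  24 464] [ 524.9 -138.3   95.4] zpct [92.2 95.6 98.1 99.9] [ 525.1 -139.2] [44.  44.4] 16.9
gauges [480 230  25  24 475] [ 498.1 -245.1   95.2] zpct [ 91.9  95.3  98.  100.8] [ 498.5 -246. ] [45.2 44.7] 47.9
couplertop [279 224  21  21 350] [518.1 136.6 111.1] zpct [ 99.5 113.6 117.3 119.8] [518.2 136.2] [36.4 36.7] 86.2
```

```bash
sleep 1; ls pics
```

```text
scene0.png
scene_z.png
top0.png
top_z.png
```

View pics/scene_z.png

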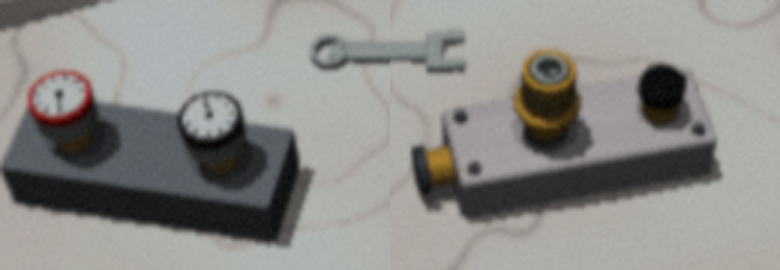

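View pics/top_z.png

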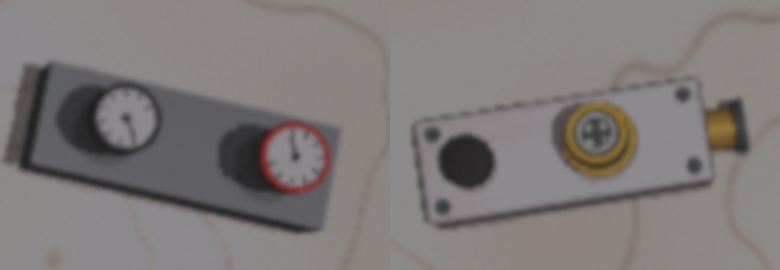

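```bash
python3 - <<'E'
from h import *
s=dict(np.load("top0.npz"));P=cloud(s)
np.set_printoptions(linewidth=200)
print(P[220:250,275:305,2].round(0).astype(int)[::1,::1])
s=dict(np.load("scene0.npz"));P=cloud(s)
print(P[232:272,338:368,2].round(0).astype(int)[::1,::2])
E
```

```text
[[                  -1                   -2                   -2                   -2                    1                    2                   -2                    1                    2
                     2                   -1                    3                    0                   -3                   42                   45                   43                   45
                    47                   43                   44                   44                   42                   42                   45                   41                   45
                    46                   46                   47]
 [                   4                   -1                    4                    2                    0                    0                    0                   -2                   43
                    42                   43                   43                   45                   43                   45                   45                   43                   43
                    46                   47                   47               
[... 28228 characters left out ...]
 43                   45                   43                   42                   45                   49                   44
                    46                   46                   44                   44                   44                   46]
 [                  44                   47                   46                   49                   46                   48                   45                   48                   49
                    48                   47                   49                   47                   45                   48]]<stdin>:4: RuntimeWarning: invalid value encountered in cast
<stdin>:6: RuntimeWarning: invalid value encountered in cast
```

Measurements agree with the given sizes. The coupler axis is near (518.4, 136.7), the flange top is at z≈80.5 and the sleeve top at 114.5, so the mouth is at about 116.5. The case tops are at z≈95, so the red case centre is about (498, -246, 81).

Next I'll write a helper that gives the offsets in tool axes, then move over the coupler.

```bash
cat > go.py <<'E'
import sys,numpy as np
from scipy.spatial.transform import Rotation as Ro
from bench import *
np.set_printoptions(suppress=True,precision=3)
def need(x,y,z,yaw):
    s=sense();R=Ro.from_euler('xyz',s["tcp_rot"],degrees=True);T=Ro.from_euler('xyz',[180,0,yaw],degrees=True)
    d=R.inv().apply(np.array([x,y,z])-s["tool_pos"])/150
    a=(R.inv()*T).as_rotvec(degrees=True)/45
    print("t",round(s["time"],2),"pos",s["tool_pos"],s["tcp_rot"],"F",s["ft_force"],"gap",round(s["finger_gap"],1),"q6",s["joint_pos"][5])
    print("need t",d,"a",a)
if __name__=="__main__": need(*map(float,sys.argv[1:5]))
E
python3 go.py 518.4 136.7 330 98
```

```text
t 0.1 pos [ 231.291 -553.403  403.741] [-179.903   -0.009   22.679] F [-0.246 -0.595  0.13 ] gap 85.6 q6 -4.8936940062147
need t [ 3.54  -3.506  0.498] a [-0.002 -0.002 -1.674]
```

```bash
python3 -m jog '[{"tx":0.95,"ty":-0.9,"az":-0.75},{"tx":0.95,"ty":-0.9,"az":-0.75},{"tx":0.95,"ty":-0.9,"az":-0.75},{"tx":0.95,"ty":-0.9,"az":-0.75},{"tx":0.95,"ty":-0.9,"az":-0.75}]'; python3 go.py 518.4 136.7 330 98
```

```text
t 0.1 pos [ 231.291 -553.403  403.741] [-179.903   -0.009   22.679] F [-0.246 -0.595  0.13 ] gap 85.6 q6 -4.8936940062147
need t [ 3.54  -3.506  0.498] a [-0.002 -0.002 -1.674]invalid input at $[0]: expected keys tx, ty, tz, ax, ay, az, hand
```

```bash
python3 -m jog '[{"tx":0.95,"ty":-0.9,"tz":0,"ax":0,"ay":0,"az":-0.75,"hand":1},{"tx":0.95,"ty":-0.9,"tz":0,"ax":0,"ay":0,"az":-0.75,"hand":1},{"tx":0.95,"ty":-0.9,"tz":0,"ax":0,"ay":0,"az":-0.75,"hand":1},{"tx":0.95,"ty":-0.9,"tz":0,"ax":0,"ay":0,"az":-0.75,"hand":1},{"tx":0.95,"ty":-0.9,"tz":0,"ax":0,"ay":0,"az":-0.75,"hand":1}]' 40; python3 go.py 518.4 136.7 330 98
```

```text
time: 0.52
tool_pos: [311.4, -371.4, 404.0]
tcp_rot: [-179.9, -0.1, 56.8]
ft_force: [0.3, 0.4, 0.9]
finger_gap: 85.4
t 0.52 pos [ 311.433 -371.374  404.017] [-179.941   -0.074   56.845] F [0.317 0.359 0.9  ] gap 85.4 q6 -22.94513529963598
need t [ 3.59  -0.697  0.499] a [-0.001 -0.002 -0.915]
```

```bash
python3 -m jog '[{"tx":1,"ty":-0.2,"tz":0,"ax":0,"ay":0,"az":-0.75,"hand":1},{"tx":1,"ty":-0.2,"tz":0,"ax":0,"ay":0,"az":-0.75,"hand":1},{"tx":1,"ty":-0.2,"tz":0,"ax":0,"ay":0,"az":-0.75,"hand":1},{"tx":1,"ty":-0.2,"tz":0,"ax":0,"ay":0,"az":-0.75,"hand":1}]'; python3 go.py 518.4 136.7 330 98
```

```text
time: 0.85
tool_pos: [369.2, -229.6, 404.4]
tcp_rot: [180.0, -0.1, 85.5]
ft_force: [0.6, 0.0, 0.1]
finger_gap: 85.2
t 0.85 pos [ 369.22  -229.608  404.37 ] [179.997  -0.063  85.481] F [0.643 0.011 0.053] gap 85.2 q6 -34.14524557735155
need t [2.512 0.799 0.499] a [ 0.    -0.001 -0.278]
```

```bash
python3 - <<'E'
from h import *
for n in ("top","scene"):
    s=dict(np.load(n+"0.npz"));im=s["pixels"];P=cloud(s)
    hsv=cv2.cvtColor(im,cv2.COLOR_RGB2HSV)
    g=((hsv[...,0]>12)&(hsv[...,0]<30)&(hsv[...,1]>120)&(hsv[...,2]>60)).astype(np.uint8)
    x,y,w,h=(270,215,50,45) if n=="top" else (335,230,35,40)
    m=np.zeros_like(g);m[y:y+h,x:x+w]=g[y:y+h,x:x+w]; 
    for nm,lo,hi,z in (("top",108,125,114.5),("flange",76,84,80.5)):
        mm=((P[...,2]>lo)&(P[...,2]<hi)).astype(np.uint8); m2=np.zeros_like(mm);m2[y:y+h,x:x+w]=mm[y:y+h,x:x+w]
        v,u=np.nonzero(m2); X=onplane(s,np.c_[u,v],z)[:,:2]
        hull=cv2.convexHull(X.astype(np.float32)); c,r=cv2.minEnclosingCircle(hull); e=cv2.fitEllipse(hull); print(n,nm,c,r,e)
E
```

```text
top top (518.3048706054688, 136.80177307128906) 18.84032440185547 ((518.4964599609375, 136.96539306640625), (36.028602600097656, 37.73780059814453), 86.83412170410156)
top flange (518.4666137695312, 136.8817596435547) 23.74119758605957 ((518.4517822265625, 137.2626953125), (46.14977264404297, 47.36882400512695), 90.54998779296875)
scene top (518.7393798828125, 136.35154724121094) 21.531719207763672 ((519.1378173828125, 137.08131408691406), (37.47826385498047, 42.90455627441406), 80.75035095214844)
scene flange (518.611083984375, 136.87649536132812) 23.9681339263916 ((518.2513427734375, 137.0474090576172), (47.12608337402344, 48.00174331665039), 83.7857666015625)
```

```bash
python3 -m jog '[{"tx":1,"ty":0.3,"tz":0.2,"ax":0,"ay":0,"az":-0.28,"hand":1},{"tx":1,"ty":0.3,"tz":0.2,"ax":0,"ay":0,"az":-0.28,"hand":1},{"tx":1,"ty":0.3,"tz":0.2,"ax":0,"ay":0,"az":-0.28,"hand":1},{"tx":1,"ty":0.3,"tz":0.2,"ax":0,"ay":0,"az":-0.28,"hand":1}]';python3 -m jog '[{"tx":0.99,"ty":0.1,"tz":0,"ax":0,"ay":0,"az":0,"hand":1},{"tx":0.99,"ty":0.1,"tz":0,"ax":0,"ay":0,"az":0,"hand":1},{"tx":0.99,"ty":0.1,"tz":0,"ax":0,"ay":0,"az":0,"hand":1},{"tx":0.99,"ty":0.1,"tz":0,"ax":0,"ay":0,"az":0,"hand":1}]'; python3 go.py 518.4 136.9 330 98
```

```text
time: 1.18
tool_pos: [426.6, -84.4, 374.0]
tcp_rot: [-180.0, -0.0, 97.7]
ft_force: [0.0, -1.1, -0.6]
finger_gap: 85.4
time: 1.52
tool_pos: [420.6, 65.5, 374.3]
tcp_rot: [-180.0, -0.1, 97.8]
ft_force: [-0.5, 0.3, -0.5]
finger_gap: 85.5
t 1.52 pos [420.639  65.472 374.341] [-179.972   -0.073   97.769] F [-0.536  0.265 -0.483] gap 85.5 q6 -5.866554962542646
need t [0.383 0.71  0.296] a [-0.001 -0.002 -0.005]
```

```bash
python3 -m jog '[{"tx":0.383,"ty":0.71,"tz":0.296,"ax":0,"ay":0,"az":0,"hand":1},{"tx":0.383,"ty":0.71,"tz":0.296,"ax":0,"ay":0,"az":0,"hand":1},{"tx":0.383,"ty":0.71,"tz":0.296,"ax":0,"ay":0,"az":0,"hand":1},{"tx":0.383,"ty":0.71,"tz":0.296,"ax":0,"ay":0,"az":0,"hand":1},{"tx":0.383,"ty":0.71,"tz":0.296,"ax":0,"ay":0,"az":0,"hand":1}]'; python3 go.py 518.4 136.9 260 98
```

```text
time: 1.93
tool_pos: [519.5, 134.5, 326.5]
tcp_rot: [-179.6, 0.0, 97.8]
ft_force: [-0.3, -0.0, 1.0]
finger_gap: 85.2
t 1.93 pos [519.468 134.529 326.503] [-179.605    0.002   97.789] F [-0.295 -0.009  0.971] gap 85.2 q6 1.251186004887386
need t [ 0.017 -0.002  0.443] a [-0.009  0.    -0.005]
```

```bash
python3 -m jog '[{"tx":0,"ty":0,"tz":0,"ax":0,"ay":0,"az":0,"hand":1},{"tx":0,"ty":0,"tz":0,"ax":0,"ay":0,"az":0,"hand":1},{"tx":0,"ty":0,"tz":0,"ax":0,"ay":0,"az":0,"hand":1}]'; python3 go.py 518.4 136.9 260 98
```

```text
time: 2.18
tool_pos: [519.0, 132.7, 332.0]
tcp_rot: [179.8, 0.0, 97.6]
ft_force: [-0.5, -0.2, -0.7]
finger_gap: 85.3
t 2.18 pos [519.039 132.653 331.981] [179.849   0.003  97.623] F [-0.459 -0.153 -0.654] gap 85.3 q6 1.2326281666859986
need t [ 0.029 -0.002  0.48 ] a [ 0.003  0.    -0.008]
```

```bash
for i in 1 2; do python3 -m jog '[{"tx":0,"ty":0,"tz":0,"ax":0,"ay":0,"az":0,"hand":1},{"tx":0,"ty":0,"tz":0,"ax":0,"ay":0,"az":0,"hand":1},{"tx":0,"ty":0,"tz":0,"ax":0,"ay":0,"az":0,"hand":1}]';done; python3 go.py 518.4 136.9 260 98
```

```text
time: 2.43
tool_pos: [519.2, 133.0, 331.3]
tcp_rot: [179.9, -0.0, 97.6]
ft_force: [0.4, -0.6, 1.0]
finger_gap: 85.3
time: 2.68
tool_pos: [519.3, 133.3, 330.4]
tcp_rot: [180.0, 0.0, 97.7]
ft_force: [-0.1, -0.1, -0.5]
finger_gap: 85.5
t 2.68 pos [519.311 133.318 330.383] [179.993   0.001  97.673] F [-0.135 -0.125 -0.469] gap 85.5 q6 1.2457201606146995
need t [ 0.024 -0.003  0.469] a [ 0.     0.    -0.007]
```

```bash
python3 -m jog '[{"tx":0.024,"ty":-0.003,"tz":0.15,"ax":0,"ay":0,"az":-0.007,"hand":1},{"tx":0.024,"ty":-0.003,"tz":0.3,"ax":0,"ay":0,"az":-0.007,"hand":1},{"tx":0.024,"ty":-0.003,"tz":0.4,"ax":0,"ay":0,"az":-0.007,"hand":1},{"tx":0.024,"ty":-0.003,"tz":0.47,"ax":0,"ay":0,"az":-0.007,"hand":1},{"tx":0.024,"ty":-0.003,"tz":0.47,"ax":0,"ay":0,"az":-0.007,"hand":1}]'; python3 -m jog '[{"tx":0,"ty":0,"tz":0,"ax":0,"ay":0,"az":0,"hand":1},{"tx":0,"ty":0,"tz":0,"ax":0,"ay":0,"az":0,"hand":1},{"tx":0,"ty":0,"tz":0,"ax":0,"ay":0,"az":0,"hand":1},{"tx":0,"ty":0,"tz":0,"ax":0,"ay":0,"az":0,"hand":1},{"tx":0,"ty":0,"tz":0,"ax":0,"ay":0,"az":0,"hand":1}]'; python3 go.py 518.4 136.9 260 98
python3 - <<'E'
from h import *
from bench import *
s=snapshot("scene");t=snapshot("top")
f=lambda a,x,y:cv2.resize(a["pixels"][y:y+150,x:x+130,::-1],None,fx=3,fy=3,interpolation=2)
cv2.imwrite("pics/p1.png",np.hstack([f(s,290,150),f(t,225,160)]))
E
```

```text
time: 3.1
tool_pos: [517.3, 136.7, 257.0]
tcp_rot: [-179.7, 0.0, 98.0]
ft_force: [-0.6, -0.8, -0.5]
finger_gap: 85.6
time: 3.52
tool_pos: [518.8, 136.9, 260.8]
tcp_rot: [179.9, -0.0, 98.0]
ft_force: [0.3, -0.6, -0.4]
finger_gap: 85.4
t 3.52 pos [518.818 136.937 260.78 ] [179.906  -0.001  97.991] F [ 0.253 -0.562 -0.44 ] gap 85.4 q6 1.319498097276197
need t [ 0.    -0.003  0.005] a [ 0.002 -0.    -0.   ]
```

View pics/p1.png

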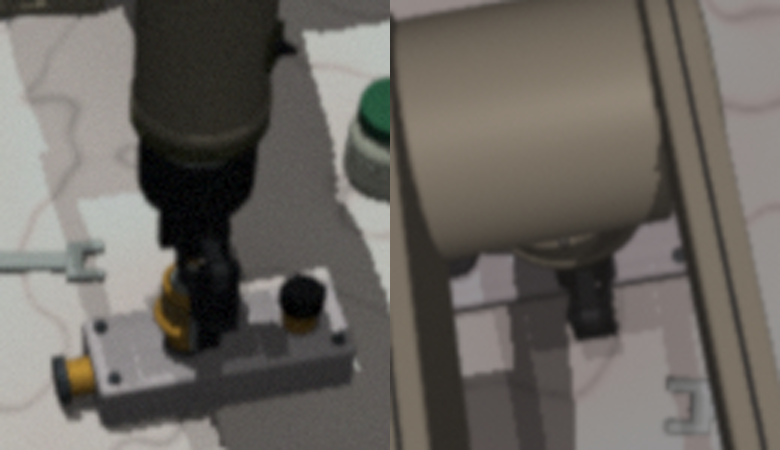

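```bash
python3 - <<'E'
from h import *
s=dict(np.load("scene0.npz"))
print((proj(s,[[518.4,136.9,100],[568,144,90],[568,144,110],[568,144,130]])-[290,150])*3)
E
```

```text
[[186.82761711 292.79385323]
 [204.14002264 357.90229937]
 [205.58895893 340.20612234]
 [207.07971466 321.99381405]]
```

```bash
for i in 1 2; do python3 -m jog '[{"tx":0,"ty":0,"tz":0,"ax":0,"ay":0,"az":0,"hand":0.3},{"tx":0,"ty":0,"tz":0,"ax":0,"ay":0,"az":0,"hand":0.3},{"tx":0,"ty":0,"tz":0,"ax":0,"ay":0,"az":0,"hand":0.3},{"tx":0,"ty":0,"tz":0,"ax":0,"ay":0,"az":0,"hand":0.3},{"tx":0,"ty":0,"tz":0,"ax":0,"ay":0,"az":0,"hand":0.3}]' 50;done; python3 go.py 518.4 136.9 260 98
```

```text
time: 4.03
tool_pos: [517.8, 136.8, 259.5]
tcp_rot: [-179.9, 0.0, 98.0]
ft_force: [-8.4, -1.3, 2.7]
finger_gap: 36.8
time: 4.45
tool_pos: [517.8, 136.8, 259.4]
tcp_rot: [-179.9, 0.0, 98.0]
ft_force: [-6.1, -0.7, 2.4]
finger_gap: 36.9
t 4.45 pos [517.764 136.834 259.441] [-179.871    0.004   97.999] F [-6.065 -0.723  2.404] gap 36.9 q6 1.3198651974950655
need t [-0.     0.004 -0.004] a [-0.003  0.    -0.   ]
```

```bash
python3 -m jog '[{"tx":0,"ty":-0.005,"tz":0.015,"ax":0,"ay":0,"az":0,"hand":0.3},{"tx":0,"ty":-0.005,"tz":0.03,"ax":0,"ay":0,"az":0,"hand":0.3},{"tx":0,"ty":-0.005,"tz":0.04,"ax":0,"ay":0,"az":0,"hand":0.3},{"tx":0,"ty":-0.005,"tz":0.045,"ax":0,"ay":0,"az":0,"hand":0.3},{"tx":0,"ty":-0.005,"tz":0.045,"ax":0,"ay":0,"az":0,"hand":0.3}]'; python3 -m jog '[{"tx":0,"ty":0,"tz":0,"ax":0,"ay":0,"az":0,"hand":0.3},{"tx":0,"ty":0,"tz":0,"ax":0,"ay":0,"az":0,"hand":0.3},{"tx":0,"ty":0,"tz":0,"ax":0,"ay":0,"az":0,"hand":0.3},{"tx":0,"ty":0,"tz":0,"ax":0,"ay":0,"az":0,"hand":0.3},{"tx":0,"ty":0,"tz":0,"ax":0,"ay":0,"az":0,"hand":0.3}]';
```

```text
time: 4.87
tool_pos: [517.5, 136.8, 253.1]
tcp_rot: [-180.0, 0.0, 98.0]
ft_force: [-4.1, -1.8, 4.5]
finger_gap: 37.2
time: 5.28
tool_pos: [517.5, 136.8, 253.1]
tcp_rot: [-180.0, 0.0, 98.0]
ft_force: [-5.6, -1.4, 4.5]
finger_gap: 37.0
```

```bash
python3 -m jog '[{"tx":0,"ty":-0.005,"tz":0.01,"ax":0,"ay":0,"az":0,"hand":0.3},{"tx":0,"ty":-0.005,"tz":0.02,"ax":0,"ay":0,"az":0,"hand":0.3},{"tx":0,"ty":-0.005,"tz":0.03,"ax":0,"ay":0,"az":0,"hand":0.3},{"tx":0,"ty":-0.005,"tz":0.03,"ax":0,"ay":0,"az":0,"hand":0.3},{"tx":0,"ty":-0.005,"tz":0.03,"ax":0,"ay":0,"az":0,"hand":0.3}]'; python3 -m jog '[{"tx":0,"ty":0,"tz":0,"ax":0,"ay":0,"az":0,"hand":0.3},{"tx":0,"ty":0,"tz":0,"ax":0,"ay":0,"az":0,"hand":0.3},{"tx":0,"ty":0,"tz":0,"ax":0,"ay":0,"az":0,"hand":0.3},{"tx":0,"ty":0,"tz":0,"ax":0,"ay":0,"az":0,"hand":0.3}]';
```

```text
time: 5.7
tool_pos: [517.4, 136.8, 251.2]
tcp_rot: [179.9, 0.0, 98.0]
ft_force: [-12.2, -2.8, 23.3]
finger_gap: 36.9
time: 6.03
tool_pos: [517.3, 136.8, 251.2]
tcp_rot: [179.9, 0.0, 98.0]
ft_force: [-12.1, -3.1, 22.9]
finger_gap: 37.1
```

```bash
python3 -m jog '[{"tx":0,"ty":0,"tz":0,"ax":0,"ay":0,"az":0,"hand":1},{"tx":0,"ty":0,"tz":0,"ax":0,"ay":0,"az":0,"hand":1},{"tx":0,"ty":0,"tz":0,"ax":0,"ay":0,"az":0,"hand":1},{"tx":0,"ty":0,"tz":0,"ax":0,"ay":0,"az":0,"hand":1},{"tx":0,"ty":0,"tz":0,"ax":0,"ay":0,"az":0,"hand":1}]'; python3 -m jog '[{"tx":0,"ty":0,"tz":0,"ax":0,"ay":0,"az":0,"hand":1},{"tx":0,"ty":0,"tz":0,"ax":0,"ay":0,"az":0,"hand":1},{"tx":0,"ty":0,"tz":0,"ax":0,"ay":0,"az":0,"hand":1},{"tx":0,"ty":0,"tz":0,"ax":0,"ay":0,"az":0,"hand":1}]'
python3 - <<'E'
from h import *
from bench import *
s=snapshot("scene")
P=cloud(s)
f=lambda a,x,y:cv2.resize(a["pixels"][y:y+150,x:x+130,::-1],None,fx=3,fy=3,interpolation=2)
cv2.imwrite("pics/p2.png",f(s,290,150))
E
```

```text
time: 6.45
tool_pos: [516.9, 136.6, 248.2]
tcp_rot: [-180.0, -0.0, 98.0]
ft_force: [-0.2, -0.0, 0.8]
finger_gap: 85.4
time: 6.78
tool_pos: [516.9, 136.7, 248.5]
tcp_rot: [-180.0, -0.0, 98.0]
ft_force: [-0.4, 0.1, -0.0]
finger_gap: 85.4
```

View pics/p2.png

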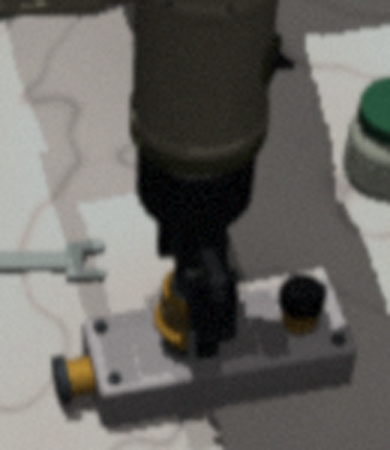

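```bash
python3 -m jog '[{"tx":0,"ty":0,"tz":-0.2,"ax":0,"ay":0,"az":0,"hand":1},{"tx":0,"ty":0,"tz":-0.4,"ax":0,"ay":0,"az":0,"hand":1},{"tx":0,"ty":0,"tz":-0.6,"ax":0,"ay":0,"az":0,"hand":1},{"tx":0,"ty":0,"tz":-0.7,"ax":0,"ay":0,"az":0,"hand":1},{"tx":0,"ty":0,"tz":-0.7,"ax":0,"ay":0,"az":0,"hand":1}]'; python3 -m jog '[{"tx":-0.95,"ty":-0.1,"tz":0,"ax":0,"ay":0,"az":0.2,"hand":1},{"tx":-0.95,"ty":-0.1,"tz":0,"ax":0,"ay":0,"az":0.3,"hand":1},{"tx":-0.95,"ty":-0.1,"tz":0,"ax":0,"ay":0,"az":0.4,"hand":1},{"tx":-0.95,"ty":-0.1,"tz":0,"ax":0,"ay":0,"az":0.45,"hand":1},{"tx":-0.95,"ty":-0.1,"tz":0,"ax":0,"ay":0,"az":0.45,"hand":1}]'; python3 go.py 498 -246 300 76
```

```text
time: 7.25
tool_pos: [518.3, 136.9, 358.8]
tcp_rot: [179.5, -0.0, 98.0]
ft_force: [0.5, -0.9, 0.8]
finger_gap: 85.5
time: 7.67
tool_pos: [521.6, -10.1, 352.6]
tcp_rot: [-180.0, 0.1, 77.4]
ft_force: [0.5, 0.3, -0.0]
finger_gap: 85.4
t 7.67 pos [521.63  -10.125 352.573] [-179.952    0.084   77.369] F [ 0.476  0.308 -0.03 ] gap 85.4 q6 5.927969225064089
need t [-1.568  0.19   0.353] a [-0.001  0.002  0.03 ]
```

```bash
python3 -m jog '[{"tx":-0.9,"ty":0.1,"tz":0,"ax":0,"ay":0,"az":0.03,"hand":1},{"tx":-0.9,"ty":0.1,"tz":0,"ax":0,"ay":0,"az":0.03,"hand":1},{"tx":-0.9,"ty":0.1,"tz":0,"ax":0,"ay":0,"az":0.03,"hand":1},{"tx":-0.9,"ty":0.1,"tz":0,"ax":0,"ay":0,"az":0.03,"hand":1}]'; python3 -m jog '[{"tx":-0.65,"ty":0.09,"tz":0.35,"ax":0,"ay":0,"az":0,"hand":1},{"tx":-0.65,"ty":0.09,"tz":0.35,"ax":0,"ay":0,"az":0,"hand":1},{"tx":-0.65,"ty":0.09,"tz":0.35,"ax":0,"ay":0,"az":0,"hand":1},{"tx":-0.65,"ty":0.09,"tz":0.35,"ax":0,"ay":0,"az":0,"hand":1},{"tx":-0.65,"ty":0.09,"tz":0.35,"ax":0,"ay":0,"az":0,"hand":1}]'; python3 - <<'E'
from h import *
from bench import *
s=snapshot("scene");t=snapshot("top")
np.savez("top1.npz",**t);np.savez("scene1.npz",**s)
f=lambda a,x,y:cv2.resize(a["pixels"][y:y+100,x:x+130,::-1],None,fx=3,fy=3,interpolation=2)
cv2.imwrite("pics/p3.png",np.hstack([f(s,290,190),f(t,225,190)]))
for a,(x,y,w,h) in ((s,(335,230,38,50)),(t,(272,215,36,40))):
    P=cloud(a)[y:y+h,x:x+w].reshape(-1,3); P=P[np.hypot(P[:,0]-518.3,P[:,1]-136.9)<26]
    z=P[:,2]; r=np.hypot(P[:,0]-518.3,P[:,1]-136.9)
    for lo,hi in ((0,6),(9.5,12),(14.5,18),(20.5,23)): print(lo,np.percentile(z[(r>lo)&(r<hi)],[25,50,75]).round(1))
E
python3 go.py 498 -246 240 76
```

```text
time: 8.0
tool_pos: [507.1, -145.3, 352.8]
tcp_rot: [-180.0, 0.1, 76.3]
ft_force: [-0.0, 0.6, 0.4]
finger_gap: 85.5
time: 8.42
tool_pos: [497.4, -239.7, 299.0]
tcp_rot: [-179.8, -0.1, 76.3]
ft_force: [0.5, -0.3, -0.1]
finger_gap: 85.4
0 [108.6 109.3 109.9]
9.5 [108.4 113.3 116.6]
14.5 [ 76.4  89.4 104.2]
20.5 [46.3 70.3 74.7]
0 [106.2 106.9 107.7]
9.5 [115.2 116.5 117.5]
14.5 [106.9 108.2 108.8]
20.5 [70.3 73.4 74.6]
t 8.52 pos [ 498.378 -238.601  300.852] [-179.976   -0.046   76.431] F [-0.308  0.68   0.267] gap 85.5 q6 -17.352477184077408
need t [-0.049  0.009  0.406] a [-0.001 -0.001  0.01 ]
```

View pics/p3.png

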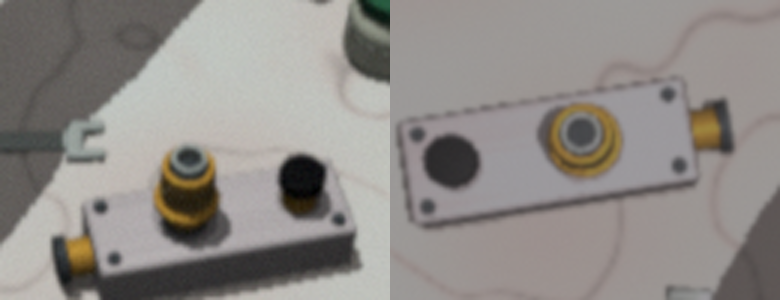

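The sleeve is caught back: its top is at z≈108, down from 114.5, and the valve has risen to about 107. Both views show the steel nose exposed at (188,158) and (580,132) of this picture. I'll refine the red gauge centre with the same method as the coupler, then grasp.

```bash
python3 - <<'E'
from h import *
for n,(x,y,w,h) in (("top0",(472,222,42,42)),("scene0",(152,236,36,36))):
    s=dict(np.load(n+".npz"));P=cloud(s)
    mm=((P[...,2]>88)&(P[...,2]<105)); m2=np.zeros_like(mm);m2[y:y+h,x:x+w]=mm[y:y+h,x:x+w]
    v,u=np.nonzero(m2); X=onplane(s,np.c_[u,v],95)[:,:2].astype(np.float32)
    hull=cv2.convexHull(X); print(n,cv2.minEnclosingCircle(hull),cv2.fitEllipse(hull),X.mean(0))
E
```

```text
top0 ((497.8999938964844, -245.30722045898438), 24.19683265686035) ((498.2525329589844, -245.63616943359375), (44.781246185302734, 47.73936080932617), 1.673819661140442) [ 498.23856 -245.42537]
scene0 ((498.8852233886719, -246.5685272216797), 25.639745712280273) ((498.85687255859375, -246.75108337402344), (44.42705535888672, 51.43561553955078), 109.04434967041016) [ 498.6595  -246.59355]
```

```bash
python3 -m jog '[{"tx":-0.048,"ty":0.009,"tz":0.1,"ax":0,"ay":0,"az":0.01,"hand":1},{"tx":-0.048,"ty":0.009,"tz":0.2,"ax":0,"ay":0,"az":0.01,"hand":1},{"tx":-0.048,"ty":0.009,"tz":0.3,"ax":0,"ay":0,"az":0.01,"hand":1},{"tx":-0.048,"ty":0.009,"tz":0.38,"ax":0,"ay":0,"az":0.01,"hand":1},{"tx":-0.048,"ty":0.009,"tz":0.44,"ax":0,"ay":0,"az":0.01,"hand":1}]'; python3 -m jog '[{"tx":0,"ty":0,"tz":0,"ax":0,"ay":0,"az":0,"hand":1},{"tx":0,"ty":0,"tz":0,"ax":0,"ay":0,"az":0,"hand":1},{"tx":0,"ty":0,"tz":0,"ax":0,"ay":0,"az":0,"hand":1},{"tx":0,"ty":0,"tz":0,"ax":0,"ay":0,"az":0,"hand":1},{"tx":0,"ty":0,"tz":0,"ax":0,"ay":0,"az":0,"hand":1}]';python3 -m jog '[{"tx":0,"ty":0,"tz":0,"ax":0,"ay":0,"az":0,"hand":1},{"tx":0,"ty":0,"tz":0,"ax":0,"ay":0,"az":0,"hand":1},{"tx":0,"ty":0,"tz":0,"ax":0,"ay":0,"az":0,"hand":1},{"tx":0,"ty":0,"tz":0,"ax":0,"ay":0,"az":0,"hand":1},{"tx":0,"ty":0,"tz":0,"ax":0,"ay":0,"az":0,"hand":1}]';python3 go.py 498.2 -245.8 234 76
```

```text
time: 8.93
tool_pos: [498.0, -245.6, 234.4]
tcp_rot: [-180.0, -0.0, 76.0]
ft_force: [0.3, -0.3, -0.4]
finger_gap: 85.3
time: 9.35
tool_pos: [498.1, -247.1, 236.1]
tcp_rot: [179.9, 0.0, 75.9]
ft_force: [-0.1, 0.5, -0.3]
finger_gap: 85.3
time: 9.77
tool_pos: [497.7, -246.9, 235.1]
tcp_rot: [180.0, -0.0, 75.9]
ft_force: [-0.1, 0.0, -1.0]
finger_gap: 85.1
t 9.77 pos [ 497.669 -246.913  235.057] [179.999  -0.     75.936] F [-0.092  0.    -0.967] gap 85.1 q6 -17.61264457747116
need t [0.008 0.002 0.007] a [ 0.    -0.    -0.001]
```

```bash
python3 -m jog '[{"tx":0.008,"ty":0.002,"tz":0.005,"ax":0,"ay":0,"az":0,"hand":1},{"tx":0.008,"ty":0.002,"tz":0.005,"ax":0,"ay":0,"az":0,"hand":1},{"tx":0.008,"ty":0.002,"tz":0.005,"ax":0,"ay":0,"az":0,"hand":1},{"tx":0.008,"ty":0.002,"tz":0.005,"ax":0,"ay":0,"az":0,"hand":0.3},{"tx":0.008,"ty":0.002,"tz":0.005,"ax":0,"ay":0,"az":0,"hand":0.3}]' 50; for i in 1 2; do python3 -m jog '[{"tx":0,"ty":0,"tz":0,"ax":0,"ay":0,"az":0,"hand":0.3},{"tx":0,"ty":0,"tz":0,"ax":0,"ay":0,"az":0,"hand":0.3},{"tx":0,"ty":0,"tz":0,"ax":0,"ay":0,"az":0,"hand":0.3},{"tx":0,"ty":0,"tz":0,"ax":0,"ay":0,"az":0,"hand":0.3},{"tx":0,"ty":0,"tz":0,"ax":0,"ay":0,"az":0,"hand":0.3}]';done;python3 go.py 498.2 -245.8 234 76
```

```text
time: 10.18
tool_pos: [498.3, -245.8, 234.3]
tcp_rot: [-180.0, 0.0, 75.9]
ft_force: [-0.2, -0.2, 0.3]
finger_gap: 63.9
time: 10.6
tool_pos: [498.4, -245.9, 234.6]
tcp_rot: [180.0, 0.0, 75.9]
ft_force: [0.2, -0.0, 1.4]
finger_gap: 42.6
time: 11.02
tool_pos: [498.4, -245.9, 234.6]
tcp_rot: [180.0, 0.0, 75.9]
ft_force: [1.4, -0.7, 3.1]
finger_gap: 43.0
t 11.02 pos [ 498.435 -245.891  234.587] [179.962   0.01   75.939] F [ 1.403 -0.743  3.138] gap 43.0 q6 -17.483731428598915
need t [ 0.    -0.002  0.004] a [ 0.001  0.    -0.001]
```

```bash
python3 -m jog '[{"tx":0,"ty":0,"tz":-0.1,"ax":0,"ay":0,"az":0,"hand":0.3},{"tx":0,"ty":0,"tz":-0.25,"ax":0,"ay":0,"az":0,"hand":0.3},{"tx":0,"ty":0,"tz":-0.45,"ax":0,"ay":0,"az":0,"hand":0.3},{"tx":0,"ty":0,"tz":-0.7,"ax":0,"ay":0,"az":0,"hand":0.3},{"tx":0,"ty":0,"tz":-0.9,"ax":0,"ay":0,"az":0,"hand":0.3}]'; python3 -m jog '[{"tx":0,"ty":0,"tz":0,"ax":0,"ay":0,"az":0,"hand":0.3},{"tx":0,"ty":0,"tz":0,"ax":0,"ay":0,"az":0,"hand":0.3}]';python3 - <<'E'
from h import *
from bench import *
s=snapshot("scene")
cv2.imwrite("pics/p4.png",cv2.resize(s["pixels"][120:320,100:300,::-1],None,fx=3,fy=3,interpolation=2))
E
python3 go.py 517.5 136.9 370 98
```

```text
time: 11.43
tool_pos: [497.8, -245.5, 370.0]
tcp_rot: [-179.9, -0.0, 75.9]
ft_force: [1.2, 0.1, -2.8]
finger_gap: 43.3
time: 11.6
tool_pos: [498.6, -246.0, 370.9]
tcp_rot: [179.8, 0.1, 75.9]
ft_force: [0.2, -0.5, -3.5]
finger_gap: 42.7
t 11.65 pos [ 498.021 -245.632  368.543] [-179.95    -0.016   75.944] F [-0.819 -0.208 -3.172] gap 42.8 q6 -17.487571660822372
need t [ 2.505 -0.493 -0.009] a [-0.001 -0.001 -0.49 ]
```

View pics/p4.png

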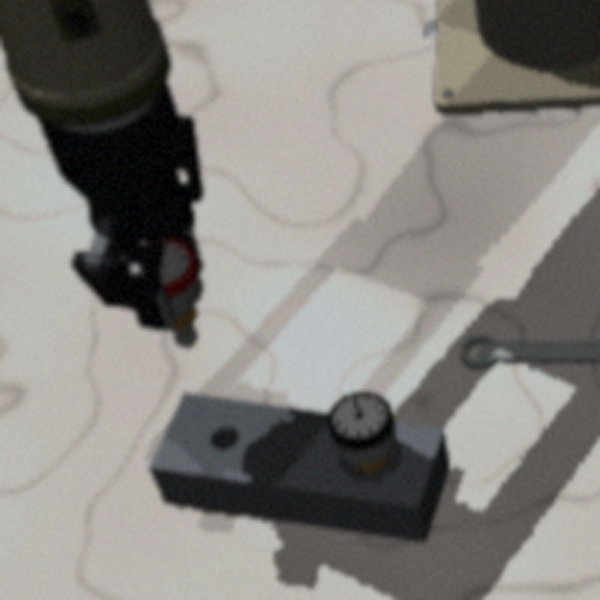

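The red gauge is held at about (178,270) in this crop. Its hole at (225,437) is empty and the black gauge hasn't moved. I'll carry it to the coupler.

```bash
python3 -m jog '[{"tx":0.2,"ty":0,"tz":0,"ax":0,"ay":0,"az":0,"hand":0.3},{"tx":0.4,"ty":0,"tz":0,"ax":0,"ay":0,"az":0,"hand":0.3},{"tx":0.6,"ty":0,"tz":0,"ax":0,"ay":0,"az":0,"hand":0.3},{"tx":0.8,"ty":0.1,"tz":0,"ax":0,"ay":0,"az":0,"hand":0.3},{"tx":1,"ty":0.2,"tz":0,"ax":0,"ay":0,"az":0,"hand":0.3}]';  python3 -m jog '[{"tx":0.2,"ty":0,"tz":0,"ax":0,"ay":0,"az":0,"hand":0.3},{"tx":0.4,"ty":0,"tz":0,"ax":0,"ay":0,"az":0,"hand":0.3},{"tx":0.6,"ty":0,"tz":0,"ax":0,"ay":0,"az":0,"hand":0.3},{"tx":0.8,"ty":0,"tz":0,"ax":0,"ay":0,"az":0,"hand":0.3},{"tx":0.9,"ty":0,"tz":0,"ax":0,"ay":0,"az":0,"hand":0.3}]'; python3 go.py 517.6 136.9 370 76
```

```text
time: 12.07
tool_pos: [563.1, -106.0, 365.9]
tcp_rot: [-179.7, -0.0, 75.9]
ft_force: [0.8, -0.7, -1.7]
finger_gap: 42.9
time: 12.48
tool_pos: [596.0, 26.6, 365.7]
tcp_rot: [-179.7, -0.0, 76.1]
ft_force: [-0.7, -0.3, -3.4]
finger_gap: 43.0
t 12.48 pos [596.042  26.564 365.678] [-179.674   -0.005   76.053] F [-0.667 -0.25  -3.353] gap 43.0 q6 11.545496411977664
need t [ 0.588 -0.685 -0.025] a [-0.007 -0.     0.001]
```

```bash
python3 -m jog '[{"tx":0.2,"ty":-0.2,"tz":0,"ax":0,"ay":0,"az":0,"hand":0.3},{"tx":0.4,"ty":-0.4,"tz":0,"ax":0,"ay":0,"az":0,"hand":0.3},{"tx":0.5,"ty":-0.55,"tz":0,"ax":0,"ay":0,"az":0,"hand":0.3},{"tx":0.58,"ty":-0.68,"tz":0,"ax":0,"ay":0,"az":0,"hand":0.3},{"tx":0.58,"ty":-0.68,"tz":0,"ax":0,"ay":0,"az":0,"hand":0.3}]';  for i in 1 2; do python3 -m jog '[{"tx":0,"ty":0,"tz":0,"ax":0,"ay":0,"az":0,"hand":0.3},{"tx":0,"ty":0,"tz":0,"ax":0,"ay":0,"az":0,"hand":0.3},{"tx":0,"ty":0,"tz":0,"ax":0,"ay":0,"az":0,"hand":0.3},{"tx":0,"ty":0,"tz":0,"ax":0,"ay":0,"az":0,"hand":0.3},{"tx":0,"ty":0,"tz":0,"ax":0,"ay":0,"az":0,"hand":0.3}]'; done; python3 - <<'E'
from h import *
from bench import *
s=snapshot("scene");t=snapshot("top")
np.savez("scene2.npz",**s);np.savez("top2.npz",**t)
cv2.imwrite("pics/p5.png",cv2.resize(s["pixels"][170:310,280:430,::-1],None,fx=4,fy=4,interpolation=2))
cv2.imwrite("pics/p5t.png",cv2.resize(t["pixels"][170:310,220:370,::-1],None,fx=4,fy=4,interpolation=2))
E
python3 go.py 517.6 136.9 370 76
```

```text
time: 12.9
tool_pos: [515.8, 135.2, 366.4]
tcp_rot: [-179.7, 0.1, 76.1]
ft_force: [-0.1, 0.5, -3.5]
finger_gap: 42.8
time: 13.32
tool_pos: [519.2, 131.7, 369.0]
tcp_rot: [-180.0, 0.0, 75.9]
ft_force: [0.8, 0.7, -3.7]
finger_gap: 42.7
time: 13.73
tool_pos: [518.8, 132.5, 369.3]
tcp_rot: [180.0, -0.0, 75.9]
ft_force: [0.1, 0.1, -3.7]
finger_gap: 42.8
t 13.83 pos [518.783 132.576 369.331] [179.997  -0.001  75.942] F [-0.12  -0.452 -2.556] gap 43.0 q6 22.906562575123537
need t [ 0.026 -0.015 -0.004] a [ 0.    -0.    -0.001]
```

View pics/p5.png

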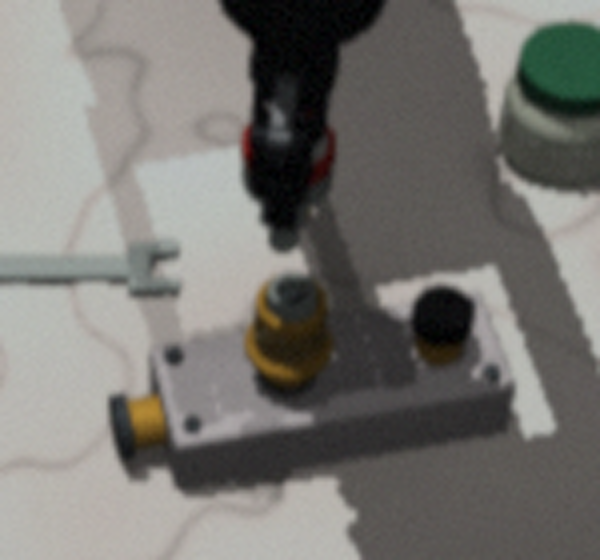

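View pics/p5t.png

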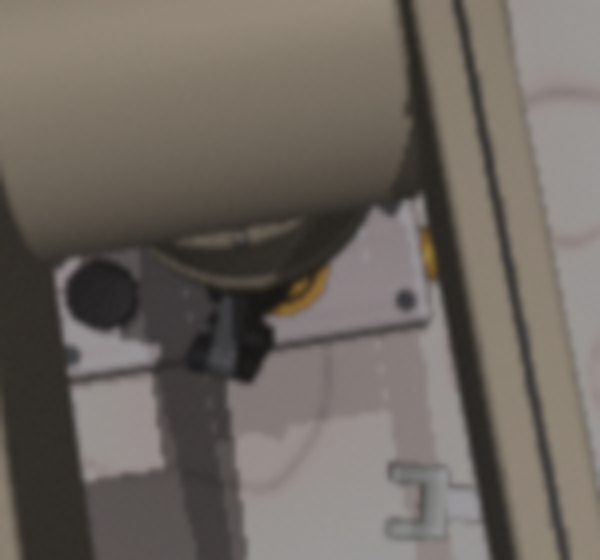

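```bash
python3 - <<'E'
from h import *
s=dict(np.load("scene2.npz"))
print((proj(s,[[518.8,132.6,153.7],[518.8,132.6,159],[518.1,136.9,116.5],[518.8,132.6,229.7],[518.8-22,132.6,229.7],[518.8,132.6+22,229.7],[518.8,132.6-22,229.7]])-[280,170])*4)
P=cloud(s); 
for v in range(220,236):
    print(v,[int(x) if x==x else -1 for x in P[v,344:360,2]],np.nanmean(P[v,349:354],0).round(0))
E
```

```text
[[284.97303851 244.56721694]
 [285.38348134 237.68529756]
 [290.33109139 289.92570374]
 [291.17122692 140.57453349]
 [286.40144616 107.35163094]
 [337.23925461 138.11180924]
 [245.04527336 143.04223468]]
220 [205, 214, 215, 222, 224, 222, 225, 226, 224, 226, 219, 218, 217, 207, 203, 204] [552. 126. 225.]
221 [0, 213, 212, 223, 221, 222, 219, 220, 224, 226, 215, 216, 216, 204, 3, 0] [553. 126. 223.]
222 [2, 208, 211, 220, 220, 216, 219, 219, 219, 219, 212, 214, 214, 183, 0, 3] [552. 126. 219.]
223 [0, 207, 208, 212, 217, 214, 214, 218, 216, 217, -1, 211, 208, 6, 0, 0] [552. 126. 216.]
224 [3, 205, 202, 212, 213, 211, 212, 210, 214, 215, 207, 204, 207, 0, 0, -1] [551. 126. 213.]
225 [3, 201, 207, 210, 210, 210, 211, 210, 210, 212, 204, 205, 4, 0, 0, -1] [552. 126. 211.]
226 [2, 3, 4, 199, 199, 205, 204, 207, 208, 207, 199, 200, 0, 2, 1, 1] [551. 127. 207.]
227 [3, -1, 5, 162, 170, 171, 173, 175, 174, 171, 163, 0, 0, 0, 0, 1] [525. 131. 173.]
228 [1, 0, 0, 162, 162, 163, 171, 170, 164, 164, 163, 0, 2, 3, 1, 2] [522. 131. 167.]
229 [2, 0, 3, 164, 162, 160, 160, 164, 163, 164, 160, -1, 1, 0, 5, 0] [521. 132. 163.]
230 [1, 2, 6, 161, 162, 164, 165, 161, 164, 158, 157, 0, 1, 0, 4, -1] [523. 131. 163.]
231 [0, -2, 0, 1, 160, 162, 159, 162, 159, 160, 1, 0, 0, 1, 0, 1] [525. 131. 161.]
232 [3, 0, 0, 1, 3, 156, 158, 157, 156, 1, 3, 1, 3, 0, -1, 0] [498. 135. 126.]
233 [-2, 2, 2, -4, 1, 0, 3, 0, 4, 0, 4, 0, 1, 0, -1, 2] [395. 151.   2.]
234 [1, 1, 0, 0, 2, 1, 0, 2, -1, 3, 0, -2, 1, 0, 0, 2] [398. 150.   1.]
235 [4, 1, 4, 1, 0, 0, 3, -3, 2, 2, 4, 3, 0, 2, 2, 4] [401. 150.   1.]
```

```bash
python3 - <<'E'
from h import *
s=dict(np.load("scene2.npz"));P=cloud(s);z=P[...,2]
def rows(r0,r1,lo,hi):
    o=[]
    for v in range(r0,r1):
        u=np.nonzero((z[v,335:370]>lo)&(z[v,335:370]<hi))[0]+335
        if len(u): o.append((v,u.min(),u.max(),(u.min()+u.max())/2))
    print(o)
rows(227,234,150,180); rows(236,262,85,125)
# stem of axis prediction
print(proj(s,[[517.6,136.9,z] for z in (116.5,95,80)]),proj(s,[[518.8,132.6,160]]))
# intensity subpixel edges
g=s["pixels"].astype(int).sum(2)
for v in (228,229,230,231): print(v,g[v,340:362])
for v in (240,241,242,243): print(v,g[v,338:366])
E
```

```text
[(227, np.int64(347), np.int64(354), np.float64(350.5)), (228, np.int64(347), np.int64(354), np.float64(350.5)), (229, np.int64(347), np.int64(354), np.float64(350.5)), (230, np.int64(347), np.int64(354), np.float64(350.5)), (231, np.int64(348), np.int64(353), np.float64(350.5)), (232, np.int64(349), np.int64(352), np.float64(350.5))]
[(237, np.int64(352), np.int64(353), np.float64(352.5)), (238, np.int64(349), np.int64(356), np.float64(352.5)), (239, np.int64(347), np.int64(357), np.float64(352.0)), (240, np.int64(346), np.int64(359), np.float64(352.5)), (241, np.int64(345), np.int64(359), np.float64(352.0)), (242, np.int64(344), np.int64(360), np.float64(352.0)), (243, np.int64(344), np.int64(361), np.float64(352.5)), (244, np.int64(344), np.int64(361), np.float64(352.5)), (245, np.int64(344), np.int64(361), np.float64(352.5)), (246, np.int64(344), np.int64(361), np.float64(352.5)), (247, np.int64(344), np.int64(361), np.float64(352.5)), (248, np.int64(344), np.int64(361), np.float64(352.5)), (249, np.int64(344), np.int64(361), np.float64(352.5)), (250, np.int64(344), np.int64(361)
[... 743 characters left out ...]
 169 235 242 206
 170 175 167 172]
230 [551 544 545 541 542 538 485 304 164 142 145 136 147 148 203 247 252 225
 193 174 167 159]
231 [547 545 544 545 550 544 514 383 222 169 144 163 160 229 292 276 260 258
 208 180 161 164]
240 [533 529 538 533 529 541 515 489 418 371 338 286 214 175 151 151 158 143
 146 149 163 187 203 196 160 143 141 152]
241 [532 531 538 523 535 524 493 422 348 332 310 210 137 132 122 108 123 103
 115 126 132 158 197 204 176 158 159 146]
242 [533 533 533 538 526 516 453 356 288 323 294 180 115 119 127 126 112 106
 113 117 122 123 152 191 177 169 166 163]
243 [534 537 537 522 529 492 396 294 252 294 308 207 136 139 124 130 100  92
  91 112 124 104 120 163 198 171 172 169]
```

```bash
python3 go.py 517.8 137.9 337 76;  python3 -m jog '[{"tx":0.033,"ty":-0.015,"tz":0.06,"ax":0,"ay":0,"az":0,"hand":0.3},{"tx":0.033,"ty":-0.015,"tz":0.12,"ax":0,"ay":0,"az":0,"hand":0.3},{"tx":0.033,"ty":-0.015,"tz":0.17,"ax":0,"ay":0,"az":0,"hand":0.3},{"tx":0.033,"ty":-0.015,"tz":0.205,"ax":0,"ay":0,"az":0,"hand":0.3},{"tx":0.033,"ty":-0.015,"tz":0.215,"ax":0,"ay":0,"az":0,"hand":0.3}]';  for i in 1 2; do python3 -m jog '[{"tx":0,"ty":0,"tz":0,"ax":0,"ay":0,"az":0,"hand":0.3},{"tx":0,"ty":0,"tz":0,"ax":0,"ay":0,"az":0,"hand":0.3},{"tx":0,"ty":0,"tz":0,"ax":0,"ay":0,"az":0,"hand":0.3},{"tx":0,"ty":0,"tz":0,"ax":0,"ay":0,"az":0,"hand":0.3},{"tx":0,"ty":0,"tz":0,"ax":0,"ay":0,"az":0,"hand":0.3}]'; done; python3 - <<'E'
from h import *
from bench import *
s=snapshot("scene")
np.savez("scene3.npz",**s)
cv2.imwrite("pics/p6.png",cv2.resize(s["pixels"][190:280,300:410,::-1],None,fx=6,fy=6,interpolation=2))
P=cloud(s);z=P[...,2]
for v in range(226,262,1):
    print(v,[int(x) if x==x else -1 for x in z[v,341:364]])
E
python3 go.py 517.8 137.9 337 76
```

```text
t 13.83 pos [518.783 132.576 369.331] [179.997  -0.001  75.942] F [-0.12  -0.452 -2.556] gap 43.0 q6 22.906562575123537
need t [ 0.033 -0.015  0.216] a [ 0.    -0.    -0.001]
time: 14.25
tool_pos: [517.2, 137.8, 334.8]
tcp_rot: [-179.8, 0.1, 76.0]
ft_force: [-0.3, 0.5, -3.0]
finger_gap: 43.2
time: 14.67
tool_pos: [518.0, 137.9, 337.5]
tcp_rot: [180.0, -0.0, 75.9]
ft_force: [0.2, -0.3, -2.8]
finger_gap: 42.9
time: 15.08
tool_pos: [517.8, 137.9, 337.0]
tcp_rot: [-180.0, -0.0, 75.9]
ft_force: [0.3, 0.4, -3.3]
finger_gap: 42.9
226 [2, 0, 173, 180, 231, 227, 229, 223, 223, 222, 222, 221, 223, 235, 233, 236, 235, 226, 190, 189, 186, 183, 179]
227 [2, -1, -1, 176, 225, 228, 225, 221, 220, 220, 223, 220, 221, 222, 222, 231, 231, 222, 184, 185, 180, 181, 175]
228 [2, 2, 0, 175, 218, 221, 221, 217, 220, 221, 220, 220, 219, 221, 219, 223, 226, 221, 180, 179, 178, 177, 173]
229 [0, 1, 2, -1, 214, 217, 219, 218, 217, 218, 218, 221, 219, 220, 220, 224, 225, 218, 180, 178, 176, 172, 2]
230 [4, 2, 0, 3, -2, 172, 182, 185, 193, 191, 211, 217, 215, 214, 213, 218, 217, 190, 176, 176, 172, 1, 0]
231 [1,
[... 2636 characters left out ...]
, 90, 94, 91, 94, 90, 89, 87, 83, 78, 73, 74, 45]
257 [72, 73, 75, 75, 80, 81, 85, 85, 84, 86, 87, 86, 90, 86, 89, 87, 85, 83, 79, 76, 73, 76, 45]
258 [47, 72, 74, 76, 75, 78, 83, 86, 79, 88, 87, 86, 84, 84, 84, 84, 79, 80, 78, 76, 71, 74, 43]
259 [48, 74, 76, 75, 72, 76, 80, 80, 83, 82, 82, 83, 83, 81, 80, 78, 76, 75, 77, 74, 75, 73, 46]
260 [46, 47, 74, 73, 76, 78, 74, 78, 77, 77, 77, 75, 78, 78, 76, 74, 79, 73, 75, 73, 75, 43, 45]
261 [43, 45, 44, 68, 76, 72, 75, 75, 76, 73, 76, 73, 73, 71, 75, 76, 74, 75, 75, 72, 46, 45, 48]
t 15.13 pos [517.793 137.898 337.045] [-179.998    0.002   75.941] F [ 0.251  0.234 -3.281] gap 42.7 q6 23.489230506656025
need t [0. 0. 0.] a [-0.     0.    -0.001]
```

View pics/p6.png

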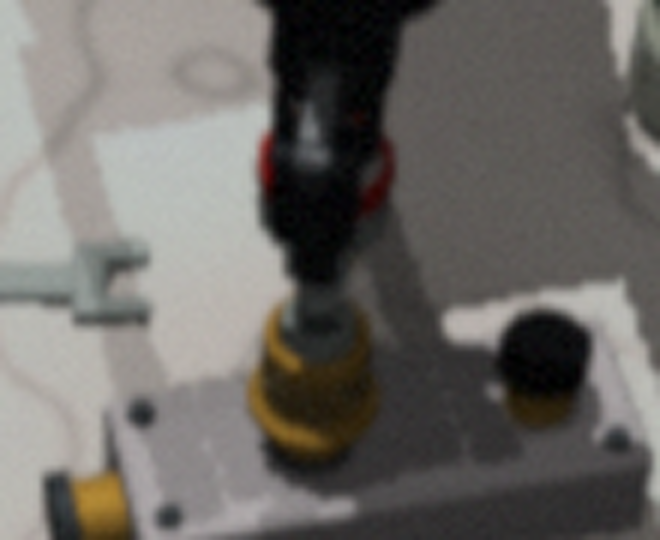

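The plug tip at (317,310) in the crop is centred over the nose to within about 0.5 mm. I'll descend in steps and watch the force.

```bash
python3 -m jog '[{"tx":0.002,"ty":0,"tz":0.02,"ax":0,"ay":0,"az":0,"hand":0.3},{"tx":0.002,"ty":0,"tz":0.04,"ax":0,"ay":0,"az":0,"hand":0.3},{"tx":0.002,"ty":0,"tz":0.055,"ax":0,"ay":0,"az":0,"hand":0.3},{"tx":0.002,"ty":0,"tz":0.06,"ax":0,"ay":0,"az":0,"hand":0.3},{"tx":0.002,"ty":0,"tz":0.06,"ax":0,"ay":0,"az":0,"hand":0.3}]'; python3 -m jog '[{"tx":0,"ty":0,"tz":0,"ax":0,"ay":0,"az":0,"hand":0.3},{"tx":0,"ty":0,"tz":0,"ax":0,"ay":0,"az":0,"hand":0.3},{"tx":0,"ty":0,"tz":0,"ax":0,"ay":0,"az":0,"hand":0.3},{"tx":0,"ty":0,"tz":0,"ax":0,"ay":0,"az":0,"hand":0.3},{"tx":0,"ty":0,"tz":0,"ax":0,"ay":0,"az":0,"hand":0.3}]';
```

```text
time: 15.55
tool_pos: [517.7, 138.2, 327.5]
tcp_rot: [-179.9, 0.0, 75.9]
ft_force: [0.5, 0.1, -3.3]
finger_gap: 42.9
time: 15.97
tool_pos: [517.9, 138.2, 328.2]
tcp_rot: [180.0, -0.0, 75.9]
ft_force: [-0.0, 0.5, -2.7]
finger_gap: 42.6
```

```bash
python3 -m jog '[{"tx":0,"ty":0,"tz":0.012,"ax":0,"ay":0,"az":0,"hand":0.3},{"tx":0,"ty":0,"tz":0.024,"ax":0,"ay":0,"az":0,"hand":0.3},{"tx":0,"ty":0,"tz":0.036,"ax":0,"ay":0,"az":0,"hand":0.3},{"tx":0,"ty":0,"tz":0.046,"ax":0,"ay":0,"az":0,"hand":0.3},{"tx":0,"ty":0,"tz":0.05,"ax":0,"ay":0,"az":0,"hand":0.3}]'; python3 -m jog '[{"tx":0,"ty":0,"tz":0,"ax":0,"ay":0,"az":0,"hand":0.3},{"tx":0,"ty":0,"tz":0,"ax":0,"ay":0,"az":0,"hand":0.3},{"tx":0,"ty":0,"tz":0,"ax":0,"ay":0,"az":0,"hand":0.3},{"tx":0,"ty":0,"tz":0,"ax":0,"ay":0,"az":0,"hand":0.3},{"tx":0,"ty":0,"tz":0,"ax":0,"ay":0,"az":0,"hand":0.3}]';
```

```text
time: 16.38
tool_pos: [517.9, 138.2, 320.6]
tcp_rot: [180.0, -0.0, 75.9]
ft_force: [-1.7, -0.1, 1.3]
finger_gap: 42.9
time: 16.8
tool_pos: [517.9, 138.2, 320.7]
tcp_rot: [180.0, -0.0, 75.9]
ft_force: [-1.9, -0.6, 0.2]
finger_gap: 42.5
```

```bash
python3 -m jog '[{"tx":0,"ty":0,"tz":0.01,"ax":0,"ay":0,"az":0,"hand":0.3},{"tx":0,"ty":0,"tz":0.02,"ax":0,"ay":0,"az":0,"hand":0.3},{"tx":0,"ty":0,"tz":0.03,"ax":0,"ay":0,"az":0,"hand":0.3},{"tx":0,"ty":0,"tz":0.04,"ax":0,"ay":0,"az":0,"hand":0.3},{"tx":0,"ty":0,"tz":0.04,"ax":0,"ay":0,"az":0,"hand":0.3}]'; python3 -m jog '[{"tx":0,"ty":0,"tz":0,"ax":0,"ay":0,"az":0,"hand":0.3},{"tx":0,"ty":0,"tz":0,"ax":0,"ay":0,"az":0,"hand":0.3},{"tx":0,"ty":0,"tz":0,"ax":0,"ay":0,"az":0,"hand":0.3}]';
```

```text
time: 17.22
tool_pos: [517.9, 138.3, 314.4]
tcp_rot: [180.0, -0.0, 75.9]
ft_force: [-0.4, 1.0, 0.2]
finger_gap: 42.9
time: 17.47
tool_pos: [517.9, 138.3, 314.4]
tcp_rot: [-180.0, -0.0, 75.9]
ft_force: [0.6, 1.9, -0.4]
finger_gap: 42.6
```

```bash
python3 -m jog '[{"tx":0,"ty":0,"tz":0.01,"ax":0,"ay":0,"az":0,"hand":0.3},{"tx":0,"ty":0,"tz":0.02,"ax":0,"ay":0,"az":0,"hand":0.3},{"tx":0,"ty":0,"tz":0.03,"ax":0,"ay":0,"az":0,"hand":0.3},{"tx":0,"ty":0,"tz":0.03,"ax":0,"ay":0,"az":0,"hand":0.3},{"tx":0,"ty":0,"tz":0.03,"ax":0,"ay":0,"az":0,"hand":0.3}]'; python3 -m jog '[{"tx":0,"ty":0,"tz":0.007,"ax":0,"ay":0,"az":0,"hand":0.3},{"tx":0,"ty":0,"tz":0.014,"ax":0,"ay":0,"az":0,"hand":0.3},{"tx":0,"ty":0,"tz":0.014,"ax":0,"ay":0,"az":0,"hand":0.3}]';
```

```text
time: 17.88
tool_pos: [517.9, 138.2, 309.9]
tcp_rot: [180.0, -0.0, 75.9]
ft_force: [0.7, 2.5, 1.1]
finger_gap: 43.0
time: 18.13
tool_pos: [517.9, 138.1, 307.5]
tcp_rot: [-180.0, 0.0, 75.9]
ft_force: [0.4, 0.9, 0.0]
finger_gap: 43.1
```

```bash
for i in 1 2; do python3 -m jog '[{"tx":0,"ty":0,"tz":0.004,"ax":0,"ay":0,"az":0,"hand":0.3},{"tx":0,"ty":0,"tz":0.007,"ax":0,"ay":0,"az":0,"hand":0.3},{"tx":0,"ty":0,"tz":0.007,"ax":0,"ay":0,"az":0,"hand":0.3},{"tx":0,"ty":0,"tz":0.007,"ax":0,"ay":0,"az":0,"hand":0.3}]'; done
python3 - <<'E'
from h import *
from bench import *
s=snapshot("scene")
cv2.imwrite("pics/p7.png",cv2.resize(s["pixels"][190:280,300:410,::-1],None,fx=6,fy=6,interpolation=2))
E
```

```text
time: 18.47
tool_pos: [517.9, 138.2, 307.0]
tcp_rot: [180.0, 0.0, 75.9]
ft_force: [-0.4, 1.3, 2.7]
finger_gap: 43.0
time: 18.8
tool_pos: [517.9, 138.2, 306.0]
tcp_rot: [180.0, -0.0, 75.9]
ft_force: [-0.8, 1.0, 4.6]
finger_gap: 42.7
```

View pics/p7.png

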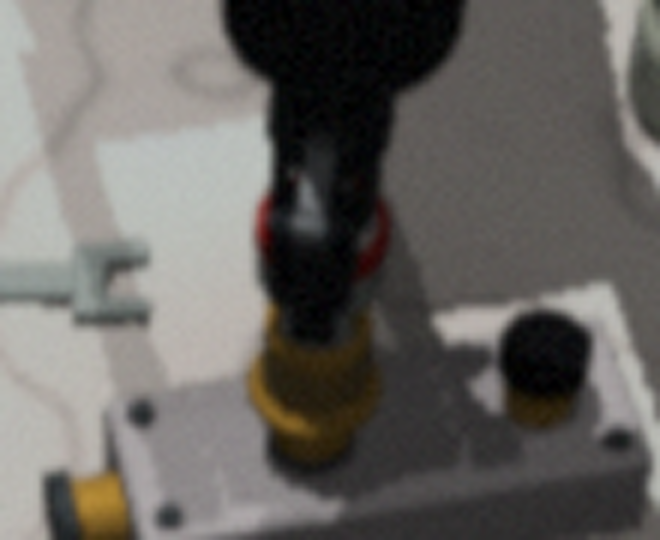

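The flange has moved up to row ~390 and the brass neck shows below it again. I'll confirm with the depth map.

```bash
python3 - <<'E'
from h import *
from bench import *
s=snapshot("scene")
P=cloud(s);z=P[...,2]
for v in range(236,266,1):
    print(v,[int(x) if x==x else -1 for x in z[v,341:364]])
print(sense()["ft_force"])
E
```

```text
236 [5, 1, 146, 151, 204, 203, 203, 202, 203, 205, 207, 206, 207, 206, 208, 207, 210, 181, 157, 157, 153, 152, 143]
237 [0, 0, 139, 147, 197, 196, 195, 193, 188, 193, 191, 191, 190, 202, 203, 202, 205, 159, 155, 149, 148, 148, 0]
238 [0, 0, 1, 146, 194, 194, 187, 191, 192, 192, 193, 190, 191, 189, 199, 198, 200, 186, 153, 150, 144, 142, 3]
239 [-1, 5, 1, 3, 186, 186, 187, 189, 185, 189, 188, 190, 187, 189, 193, 194, 195, 187, 148, 146, 141, 1, 3]
240 [5, 1, 2, 0, 116, 181, 154, 185, 182, 189, 186, 188, 188, 186, 191, 192, 190, 146, 144, 143, 1, 1, 0]
241 [1, 0, 1, 114, 118, 115, 151, 151, 160, 160, 160, 162, 161, 183, 184, 186, 186, 144, 141, 115, 114, 3, 0]
242 [0, 1, -1, 116, 114, 110, 151, 150, 157, 159, 159, 157, 159, 158, 158, 151, 153, 121, 114, 114, 114, 0, 4]
243 [0, 4, 0, 116, 113, 104, 145, 153, 156, 157, 155, 155, 156, 157, 157, 148, 148, 116, 112, 114, 115, 0, 0]
244 [0, 0, 0, 114, 117, 115, 143, 149, 149, 146, 152, 150, 153, 154, 149, 145, 144, 117, 115, 113, 115, 1, 0]
245 [1, 0, 0, 110, 113, 116, 138, 147, 149, 148, 149, 148, 153, 148, 147, 145, 145, 114, 112, 115, 114
[... 1398 characters left out ...]
 -1, 79, 81, 81, 78, 81, 81, 83, 78, 83, 78, 82, 84, 78, 79, 82, 78, 75, 44, 48]
260 [43, 47, 43, 47, 79, 78, 84, 84, 83, 85, 78, 81, 82, 81, 80, 82, 79, 81, 79, 45, 45, 44, 43]
261 [44, 44, 47, 49, 55, 77, 76, 81, 80, 78, 79, 82, 82, 80, 82, 81, 80, 79, 46, 43, 42, 48, 48]
262 [42, 46, 43, 47, 46, 54, 60, 63, 75, 79, 79, 78, 77, 76, 77, 61, 56, 50, 49, 44, 48, 45, 46]
263 [47, 44, 47, 43, 47, 53, 57, 61, 58, 61, 60, 61, 61, 64, 60, 55, 51, 48, 46, 46, 47, 49, 49]
264 [45, 43, 46, 44, -1, 50, 57, 52, 54, 57, 58, 60, 58, 59, 54, 55, 52, 52, 47, 45, 47, 46, 47]
265 [47, 46, 45, 45, 49, 50, 50, 49, 55, 55, 53, 58, 56, 55, 53, 52, -1, 46, 45, 48, 43, 44, 48]
[-0.42362428  0.59014325  4.78388543]
```

The sleeve is home: top ≈114.5, flange ≈80.5. I'll let go, lift straight up and check.

```bash
python3 -m jog '[{"tx":0,"ty":0,"tz":0,"ax":0,"ay":0,"az":0,"hand":1},{"tx":0,"ty":0,"tz":0,"ax":0,"ay":0,"az":0,"hand":1},{"tx":0,"ty":0,"tz":0,"ax":0,"ay":0,"az":0,"hand":1},{"tx":0,"ty":0,"tz":0,"ax":0,"ay":0,"az":0,"hand":1},{"tx":0,"ty":0,"tz":0,"ax":0,"ay":0,"az":0,"hand":1}]'; python3 -m jog '[{"tx":0,"ty":0,"tz":-0.1,"ax":0,"ay":0,"az":0,"hand":1},{"tx":0,"ty":0,"tz":-0.3,"ax":0,"ay":0,"az":0,"hand":1},{"tx":0,"ty":0,"tz":-0.55,"ax":0,"ay":0,"az":0,"hand":1},{"tx":0,"ty":0,"tz":-0.8,"ax":0,"ay":0,"az":0,"hand":1},{"tx":0,"ty":0,"tz":-0.8,"ax":0,"ay":0,"az":0,"hand":1}]';python3 -m jog '[{"tx":-0.2,"ty":0,"tz":0,"ax":0,"ay":0,"az":0,"hand":1},{"tx":-0.4,"ty":0,"tz":0,"ax":0,"ay":0,"az":0,"hand":1},{"tx":-0.6,"ty":0,"tz":0,"ax":0,"ay":0,"az":0,"hand":1},{"tx":-0.8,"ty":0,"tz":0,"ax":0,"ay":0,"az":0,"hand":1},{"tx":-1,"ty":0,"tz":0,"ax":0,"ay":0,"az":0,"hand":1}]'
python3 -m jog '[{"tx":-0.2,"ty":0,"tz":0,"ax":0,"ay":0,"az":0,"hand":1},{"tx":-0.2,"ty":0,"tz":0,"ax":0,"ay":0,"az":0,"hand":1},{"tx":-0.2,"ty":0,"tz":0,"ax":0,"ay":0,"az":0,"hand":1},{"tx":-0.2,"ty":0,"tz":0,"ax":0,"ay":0,"az":0,"hand":1},{"tx":-0.2,"ty":0,"tz":0,"ax":0,"ay":0,"az":0,"hand":1}]'
python3 - <<'E'
from h import *
from bench import *
s=snapshot("scene");t=snapshot("top")
f=lambda a,x,y:cv2.resize(a["pixels"][y:y+100,x:x+130,::-1],None,fx=3,fy=3,interpolation=2)
cv2.imwrite("pics/p8.png",np.hstack([f(s,290,190),f(t,225,190)]))
cv2.imwrite("pics/p8s.png",s["pixels"][:,:,::-1])
for a in (s,t):
    P=cloud(a).reshape(-1,3);r=np.hypot(P[:,0]-518,P[:,1]-136.9)
    q=P[(r<30)&(P[:,2]>158)&(P[:,2]<175)];print("casetop",len(q),np.median(q[:,2]),cv2.minAreaRect(q[:,:2].astype(np.float32)))
    z=P[:,2]
    print("flange",np.median(z[(r>20.5)&(r<23)&(z>60)&(z<95)]))
E
```

```text
time: 19.32
tool_pos: [517.8, 138.1, 305.5]
tcp_rot: [-180.0, 0.0, 75.9]
ft_force: [-0.2, -0.2, 0.6]
finger_gap: 85.7
time: 19.73
tool_pos: [519.3, 138.5, 435.0]
tcp_rot: [179.3, -0.3, 75.9]
ft_force: [0.6, 1.1, 0.8]
finger_gap: 85.6
time: 20.15
tool_pos: [480.9, -8.4, 425.7]
tcp_rot: [180.0, 0.0, 76.0]
ft_force: [-0.5, -0.2, -0.1]
finger_gap: 85.4
time: 20.57
tool_pos: [474.4, -35.6, 425.7]
tcp_rot: [-180.0, -0.0, 76.0]
ft_force: [-0.3, 0.4, -0.2]
finger_gap: 85.1
casetop 368 169.2824287882063 ((517.8308715820312, 136.85316467285156), (42.99746322631836, 46.70135498046875), 75.48919677734375)
flange 80.69736222572544
casetop 543 168.36596750562137 ((518.5126342773438, 136.44296264648438), (43.58650207519531, 43.76647186279297), 11.36534595489502)
flange 80.1914743660293
```

View pics/p8.png

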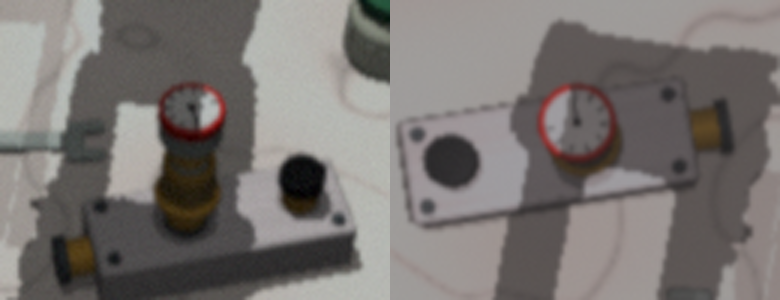

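View pics/p8s.png

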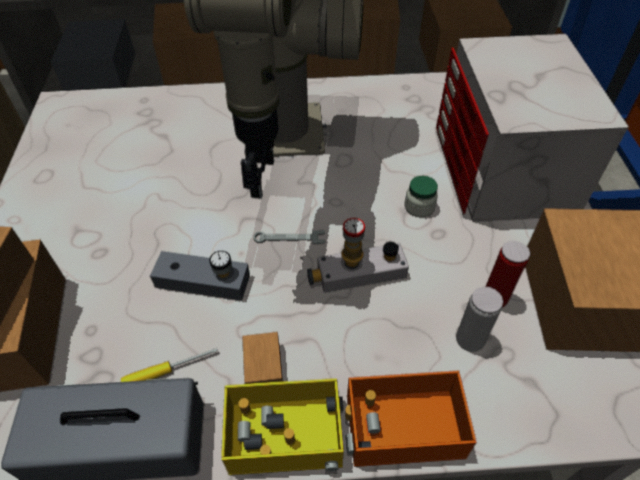

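The red gauge stands upright on the coupler at (190,110) and (577,122). The sleeve is forward, and the black gauge at (220,262) and the other items haven't moved. Handing in.

```bash
python3 -c "
from bench import *
print(hand_in())"
```

```text
the job is handed in; nothing more can be done
None
```

The red-rimmed gauge is fitted to the coupler and let go, and I handed the job in at about 21 s of the 64 s allowed. `hand_in()` reports no verdict.

- **Sleeve pulled back:** I gripped it and pulled it down to its stop. After I let go it stayed about 6.5 mm back, and the valve had sprung up to about 9.5 mm below the mouth.
- **Pressing in:** I lifted the gauge from the rack, lined its plug up over the mouth by camera, and pressed it down in small steps. The highest net push I read at the end of a step was about 8 N.
- **Sleeve locked:** It sprang forward; its flange is back at z ≈ 80.5 mm, where it started.
- **Last checks:** The gauge stands upright on the coupler. Its case is within about 1 mm of the axis, with its centre about 154.5 mm above the bench (about 30 mm above the nominal mouth). The arm is clear of everything, and the black-rimmed gauge and the other items look unmoved in the picture.

**Disagreements:**
- **Height:** The case centre measured about 2 mm above fully home, slightly more than the 1.5 mm the gauge may ride up. That is within the depth camera's error.
- **Valve:** I could not see it under the plug, so the lock rests on the sleeve's position and the gauge's height.
- **Sleeve grip:** The gripper found the coupler about 0.8 mm off in x from the camera estimate, and I used the gripper's value.
- **Plug in the grip:** It looked about 1 mm off in y, so I corrected for that before inserting.

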